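# Park the spice jar at the top of its ramp

## Robot

A 7-joint arm with a two-finger parallel gripper is mounted at the origin on a cart in front of the work surface, level with it; the furniture and walls round the work are solid. World frame = base frame: x ahead of the robot, y to its left, z up, the work surface at z = 0. Lengths are in m, angles in rad, forces in N, time in s.
With the tool pointing down it reaches from about 0.4 to 0.85 m from the base axis. Payload 10.4 kg.
Tool frame: the origin (TCP) lies on the front face of the gripper's body, between the roots of the fingers; the fingertips stand 73 mm ahead of it and the grasp point (between the pads) lies 54 mm ahead of it; z points along the fingers, y is the line along which they close (so a half turn about z gives the same grasp; the last joint's range is limited). The gripper opens to 85 mm and grips with 20 to 120 N. Pads are 22 mm wide; open, the fingers measure 114 mm over their backs; the gripper's body (76 mm by 85 mm) begins 54 mm behind the grasp point. The pads swing forward as they close: fully open they stand 13 mm farther back than shut.
Start: joints at [1.264, 0.332, -0.065, 1.46, 0.022, 1.35, -0.088], TCP at [0.175, -0.6, 0.304] pointing down, gripper open.
Joint ranges: [-2.6, 2.6], [-0.5, 2.12], [-1.47, 1.34], [0.16, 2.42], [-1.27, 4.41], [0.06, 2.06], [-2.6, 2.6]. Speed limits (rad/s): [2.22, 2.22, 2.79, 2.79, 3.14, 3.14, 3.14].

## Interface

Orientations are given as a unit quaternion [x, y, z, w].
In Python, from workcell import manip gives the robot as it stands.
- The arm moves only by the shell command python3 -m jog 'ROWS' [FORCE]. ROWS is JSON, a list of rows, each an object with "grip": the gripper command: -1 is fully open, 1 is shut, values between are in proportion; "slide": the shift along the tool's x, y, z in cm, a list of three; "yaw": the turn about the tool's z in rad. A call has 1 to 8 rows; each row shifts and turns the commanded pose from where the row before left it, along the tool's axes as they then stand; what a row does not reach is not made up. A row lasts 1/10 s, in which the tool goes at most 50 mm and 8.59 degrees, less where a joint would pass 70% of its speed; a pose out of reach is approached as far as the arm can. A call with a gripper value outside its range is refused whole. The fingers move at their own pace and stop on an object; FORCE is the grip in N (left out, the last holds). Time passes only in rows, so rows that do not move let the fingers close. It gives the time, the measured TCP pose, the force, the opening and the grip force at its end, in the units of the state.
- manip.get_obs(): the state, without advancing time (a new reading comes with each control period).
- manip.camera(name): name is "side" or "top" or "wrist"; returns the picture (480x640x3 uint8, blue, green, red); there is no depth.
- manip.calibration(name): a dict with "vfov" (degrees; the focal length in pixels is half the picture's height over the tangent of half this angle, whatever the lens; pixels are square), "cx", "cy" (the principal point, pixels), "camera_from_world" (4x4, takes a point from world to camera coordinates). Camera axes: x right, y down, z forward; pixel columns grow to the right and rows downward; lengths in m; the calibration is good to about 2 mm. A picture is of the moment at which its call begins: read the wrist's pose just before it. calibration takes no time and is no camera call; for the wrist camera it gives the pose at the moment of the call.
- manip.hand_in(): hands the job in; it is judged then, once.
Trained networks look in the newest picture that a camera, given by its name, has taken for a name from the list of things; names that differ only in an ending like _2 or _b are one class to them, and where a whole thing is asked for, a point or a joint stands for the part that bears it (a point fixed in the world has none). Each returns a list of dicts, best first, with "conf" (0 to 1); they miss things now and then, are a little off and sometimes report something else, mostly with a low value. They report only what shows in the picture. A call takes as long as a camera call. They do not tell look-alikes from the thing itself.
- manip.masks_of(thing, camera): "region" (480x640 bool, what is visible of it) and "centre" ([column, row] in pixels, amid what is visible of it).
The state is a dict: "clock": time; "joint_pos": joint angles; "joint_velocities": joint speeds; "tau": joint torques, N m; "position": TCP position; "ee_rot": TCP orientation; "ft_force": force on the tool from outside, world axes, zero at the start; "torque": the same for the moment, N m; "grip_width": opening from 0.0 (shut) to 1.0 (fully open); "grasp_force": force on a finger pad.
Only numpy, scipy, OpenCV 4.12 (cv2) and the standard library are available. Lean on these libraries where they do the work, as an engineer would, in place of code of your own. Each camera call takes 0.05 s, during which the arm holds its last target. There are 200 camera calls.

## Task

The green-labelled, black-capped spice jar lies at the low end of the small wooden jar ramp. Push it up the ramp with your fingertips until it has rolled over the crest and settled into the pocket against the upper stop, so that it cannot roll back, then move clear. Push it steadily: do not pick it up off the ramp or flick it, and leave everything else where it stands.

Things in the scene. Friction and masses are not known exactly. Their poses are not given: they have to be found in the camera images.
- ramp: Low wooden jar ramp, fixed to the worktop: 195 mm long, 132 wide, 84 high. Origin under its middle on the worktop; x along the lane toward the upper end, y across, z up. Its aluminium lane, 112 mm wide between side rails (tops 14 mm above the lane), climbs at 10 degrees from z = 25 mm at x = -90 to the crest, z = 48 at x = +40, then falls at 12 degrees to z = 38 at the upper stop.
- green_jar: The spice jar to push: green label, black cap, a cylinder 40 mm in diameter, 105 long, about 0.11 kg, lying across the lane. Origin at the centre of its base, z along the jar to the cap. It starts against the low lugs, axis at x = -70, z = 49 mm in the ramp's frame. Let go below the crest it runs back down; once its axis is past the crest it rolls into the pocket by itself.
- jar_mid (a point): The middle of the green-labelled jar, on its axis, 52.5 mm from its base. Pushed at one point off its middle, or with a narrow tip, the jar turns askew and jams between the rails; two fingertips set some 40 mm apart across the lane, either side of its middle, keep it straight.
- pocket (a point): Where jar_mid is once the jar has settled in the pocket, the dip between crest and upper stop: x = +65, y = 0, z = 63 mm in the ramp's frame. The upper stop is a full-width wooden board with its face at x = +85, top at z = 84 mm.
- crest (a point): Middle of the lane floor's crest: x = +40 mm, y = 0, z = 48 mm in the ramp's frame.
- lane (a point): Point on the lane floor at the low end (x = -90, z = 25 mm in the ramp's frame); its x axis points up the slope, y across, z square to the slope. Two lugs here, one at each side (12 mm wide, 8 thick, faces at x = -90, tops at z = 46 mm), hold the jar back; the 88 mm between them is open, so fingertips can get behind the middle of the jar.
- yellow_cap_jar: Bystander: upright spice jar with a yellow cap, 42 mm across, 106 mm high, standing beside the ramp on its -y side (the side away from the robot). Origin under its middle.
- salt_shaker: Bystander: glass salt shaker with a grey top, 44 mm across, 90 mm high, beside the ramp on the same side. Origin under its middle.
- garlic: Bystander: garlic bulb, 53 mm across and high, beyond the ramp's upper end. Origin under its middle.
- mug: Bystander: white mug, 97 mm high, on the left. Origin under its middle.
- pepper_mill: Bystander: dark wooden pepper mill, 58 mm across, 170 mm high, on the right. Origin under its middle.
- wood_pear: Bystander: wooden pear, 78 mm across, 122 mm high, on the left. Origin under its middle.
Mind the look-alikes: they are no part of the job. Leave any pink look-alike of the green_jar alone.

How it is judged:
By the outcome, as a careful person would: the job done as asked, in the order asked, and still so for the second after the job is handed in, with the robot touching nothing.
It also fails if it takes over 37 s, if anything falls off the work surface, if the arm or the gripper's body presses on something with over 40 N, if the wrist force passes 120 N, or if a joint passes its speed limit or range.

## Working session

There is one attempt and no reset: what is moved stays moved. The work goes in short steps, Python scripts to look and compute and a shell command to move; the robot and the scene stay as the last step left them, time stands still between calls to the robot, and variables do not carry over. Pictures are saved under pics/ and viewed, at most 10 in all, crops included, and the job is handed in when it is done.

```bash
mkdir -p pics
cat > h.py <<'E'
import numpy as np, cv2
from workcell import manip
def K(c):
    f=240/np.tan(np.radians(c['vfov'])/2); return f
def ray(c,u,v):
    T=np.array(c['camera_from_world']); R=T[:3,:3]; o=-R.T@T[:3,3]
    d=R.T@np.array([(u-c['cx'])/K(c),(v-c['cy'])/K(c),1]); return o,d
def onz(c,u,v,z):
    o,d=ray(c,u,v); return o+d*(z-o[2])/d[2]
def proj(c,p):
    T=np.array(c['camera_from_world']); q=T[:3,:3]@np.array(p)+T[:3,3]
    return np.array([c['cx']+K(c)*q[0]/q[2], c['cy']+K(c)*q[1]/q[2]])
E
python3 - <<'E'
from h import *
o=manip.get_obs(); print(o['position'],o['ee_rot'],o['clock'])
ims=[]
for n in ['top','side']:
    im=manip.camera(n); cv2.imwrite(f'pics/{n}0.png',im)
    for t in ['ramp','green_jar','yellow_cap_jar','salt_shaker','garlic']:
        for m in manip.masks_of(t,n)[:2]: print(n,t,round(m['conf'],2),m['centre'])
E
```

```text
[ 0.17492087 -0.59973301  0.30310163] [ 9.89946796e-01  1.41438408e-01 -1.33394056e-04 -7.07679558e-04] 0.0
top ramp 0.6 [361.0, 245.0]
top green_jar 0.77 [447.4, 238.1]
top green_jar 0.64 [387.3, 233.0]
top yellow_cap_jar 0.8 [321.1, 209.7]
top salt_shaker 0.62 [348.5, 198.7]
top garlic 0.51 [301.3, 274.9]
top garlic 0.25 [350.4, 194.8]
side ramp 0.61 [374.0, 252.9]
side green_jar 0.92 [398.9, 248.0]
side green_jar 0.66 [177.5, 243.8]
side yellow_cap_jar 0.8 [355.1, 213.7]
side salt_shaker 0.76 [383.6, 209.3]
side garlic 0.71 [319.1, 258.2]
```

View pics/top0.png

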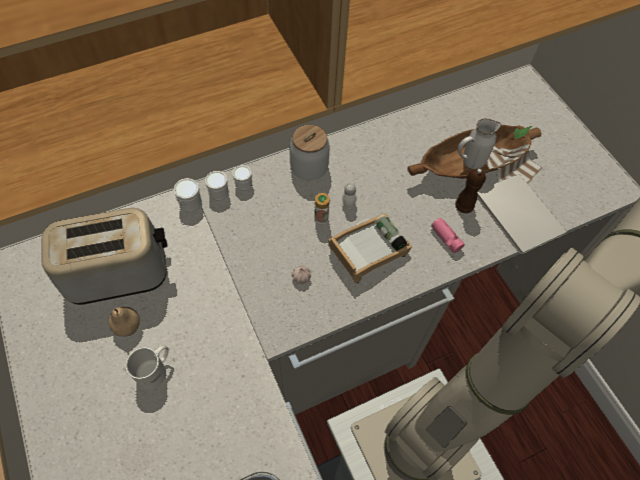

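View pics/side0.png

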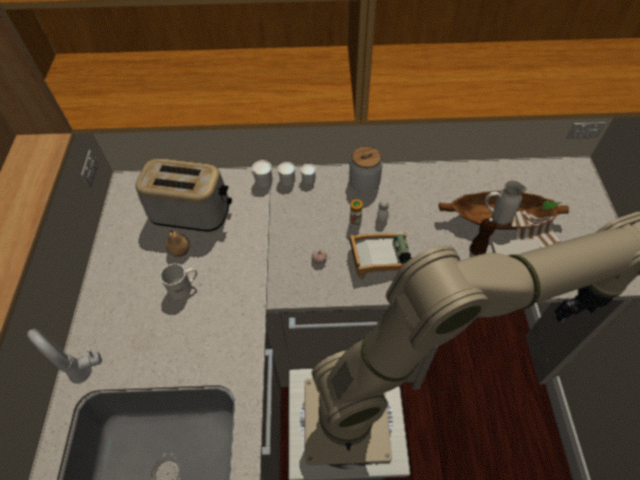

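```bash
cat > fit.py <<'E'
from h import *
from scipy.optimize import minimize
cs={n:manip.calibration(n) for n in ['top','side']}
M={}
for n in cs:
    manip.camera(n)
    r=manip.masks_of('ramp',n)[0]['region'].copy()
    for m in manip.masks_of('green_jar',n):
        if m['conf']>.3:
            d=cv2.dilate(r.astype(np.uint8),np.ones((5,5)))
            if (d.astype(bool)&m['region']).sum()>10: r|=m['region']
    M[n]=cv2.morphologyEx(r.astype(np.uint8),cv2.MORPH_CLOSE,np.ones((9,9)))
    print(n,r.sum())
def pts(p,L):
    c,s=np.cos(p[2]),np.sin(p[2]); L=np.array(L)
    return np.c_[p[0]+c*L[:,0]-s*L[:,1],p[1]+s*L[:,0]+c*L[:,1],L[:,2]]
H=[]
for y in(-.066,.066):
    H+=[(-.0975,y,0),(.0975,y,0),(-.0975,y,.038),(.04,y,.062),(.0975,y,.084),(.085,y,.084)]
for y in(-.05,.05): H+=[(-.07,y,.069)]
S=4
def cost(p):
    t=0
    for n in cs:
        q=np.array([proj(cs[n],w) for w in pts(p,H)])
        hull=cv2.convexHull((q*16*S).astype(np.int32))
        im=np.zeros((480*S,640*S),np.uint8); cv2.fillConvexPoly(im,hull,1,shift=4)
        m=cv2.resize(M[n],None,fx=S,fy=S,interpolation=cv2.INTER_NEAREST)
        t+=1-(im&m).sum()/(im|m).sum()
    return t
a=onz(cs['top'],361,245,.04); b=onz(cs['side'],374,253,.04); print(a,b)
j=onz(cs['top'],391,235,.049); g=onz(cs['top'],447,237,.02); print('jar',j,'pink',g,'garlic',onz(cs['top'],301,275,.03))
d=(a-j)[:2]; th=np.arctan2(d[1],d[0]); print(th)
best=min((minimize(cost,[a[0],a[1],th+k],method='Nelder-Mead',options=dict(initial_simplex=[[a[0],a[1],th+k],[a[0]+.02,a[1],th+k],[a[0],a[1]+.02,th+k],[a[0],a[1],th+k+.2]],maxfev=80)) for k in(-.2,.1)),key=lambda r:r.fun)
p=best.x; print(best.fun,p); np.save('ramp.npy',p)
im=manip.camera('top'); Z=5; x0,y0=310,180
crop=cv2.resize(im[y0:y0+110,x0:x0+155],None,fx=Z,fy=Z,interpolation=cv2.INTER_CUBIC)
def draw(L,col):
    q=np.array([proj(cs['top'],w) for w in pts(p,L)]); q=((q+.5-[x0,y0])*Z).astype(np.int32)
    cv2.polylines(crop,[q],False,col,1)
for y in(-.066,.066): draw([(-.0975,y,0),(-.0975,y,.038),(.04,y,.062),(.085,y,.084),(.0975,y,.084),(.0975,y,0)],(0,0,255))
draw([(-.0975,-.066,.038),(-.0975,.066,.038)],(0,0,255)); draw([(.085,-.056,.038),(.085,.056,.038)],(255,0,0))
draw([(.04,-.056,.048),(.04,.056,.048)],(255,0,255)); draw([(-.07,-.0525,.049),(-.07,.0525,.049)],(0,255,255))
cv2.imwrite('pics/crop1.png',crop)
E
python3 fit.py
```

```text
top 3079
side 2099
[ 0.53182671 -0.12792624  0.04      ] [ 0.52069672 -0.12121366  0.04      ]
jar [ 0.52204034 -0.21604867  0.049     ] pink [ 0.46448819 -0.37056509  0.02      ] garlic [0.51954073 0.06023683 0.03      ]
1.4601952778003477
0.3514824044683694 [ 0.52283148 -0.15164147  1.76310871]
```

View pics/crop1.png

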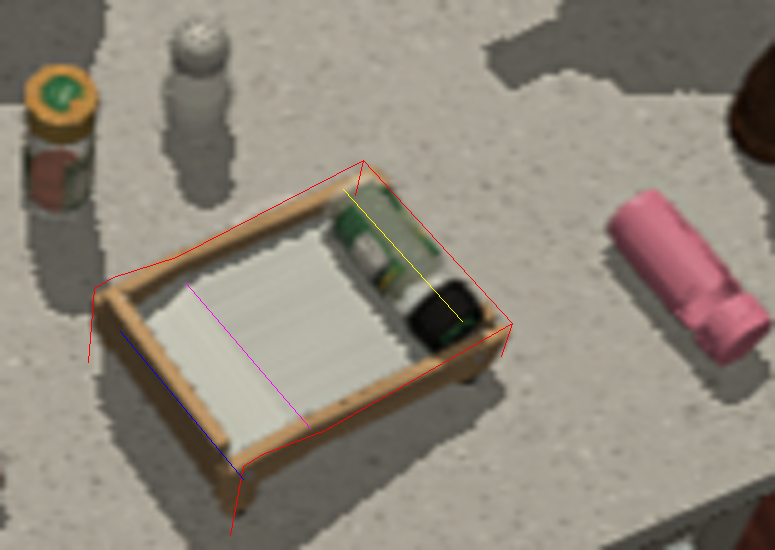

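```bash
cat > fit2.py <<'E'
from h import *
from scipy.optimize import least_squares
c=manip.calibration('top')
L=[(-.0975,.066,.038),(-.0975,-.066,.038),(.0975,-.066,.084),(.0975,.066,.084),(.0975,.066,0),(-.07,0,.049)]
U=[(510,328),(374,168),(97,293),(228,465),(235,515),(408,265)]
def W(p,L):
    L=np.array(L); a,b=np.cos(p[2]),np.sin(p[2])
    return np.c_[p[0]+a*L[:,0]-b*L[:,1],p[1]+b*L[:,0]+a*L[:,1],L[:,2]]
if __name__=='__main__':
    U=(np.array(U)+.0)/5-.5+[310,180]
    # try both senses of y
    f=lambda p:(np.array([proj(c,w) for w in W(p,L)])-U).ravel()
    for s in (1,-1):
        L=[(a,s*b,z) for a,b,z in L]
        r=least_squares(f,[.525,-.14,1.7],loss='soft_l1'); print(s,r.cost,r.x,(r.fun.reshape(-1,2)).round(1).tolist())
        if s==1: np.save('ramp.npy',r.x); p=r.x
    im=manip.camera('top'); Z=5; x0,y0=310,180
    crop=cv2.resize(im[y0:y0+110,x0:x0+155],None,fx=Z,fy=Z,interpolation=cv2.INTER_CUBIC)
    def draw(L,col):
        q=np.array([proj(c,w) for w in W(p,L)]); q=((q+.5-[x0,y0])*Z).astype(np.int32)
        cv2.polylines(crop,[q],False,col,1)
    for y in(-.066,.066): draw([(-.0975,y,0),(-.0975,y,.038),(.04,y,.062),(.085,y,.084),(.0975,y,.084),(.0975,y,0)],(0,0,255))
    draw([(-.0975,-.066,.038),(-.0975,.066,.038)],(0,0,255)); draw([(.085,-.066,.084),(.085,.066,.084)],(255,0,0))
    draw([(.04,-.056,.048),(.04,.056,.048)],(255,0,255)); draw([(-.07,-.0525,.049),(-.07,.0525,.049)],(0,255,255))
    cv2.imwrite('pics/crop2.png',crop)
    print('jar',W(p,[(-.07,0,.049)]),'behind',W(p,[(-.13,0,.05)]),'pink',onz(c,447,236,.02),np.degrees(p[2]))
    T=np.array(c['camera_from_world']); print('cam',-T[:3,:3].T@T[:3,3])
E
python3 fit2.py
```

```text
1 8.12253179766518 [ 0.5212145  -0.15184052  1.72847201] [[1.1, 0.9], [-0.4, -0.6], [-0.2, -1.7], [2.1, 0.3], [-1.9, 4.0], [-0.3, -1.0]]
-1 236.33004143127823 [ 0.48509454 -0.17908796  2.46469398] [[-42.8, -26.9], [30.0, 15.1], [76.4, 43.1], [0.6, -2.8], [-3.2, 1.0], [-0.9, -3.3]]
jar [[ 0.53220612 -0.22097216  0.049     ]] behind [[ 0.54162751 -0.28022786  0.05      ]] pink [ 0.4673321  -0.37228827  0.02      ] 99.03415093281124
cam [-0.11558653  0.34060138  1.42933332]
```

View pics/crop2.png

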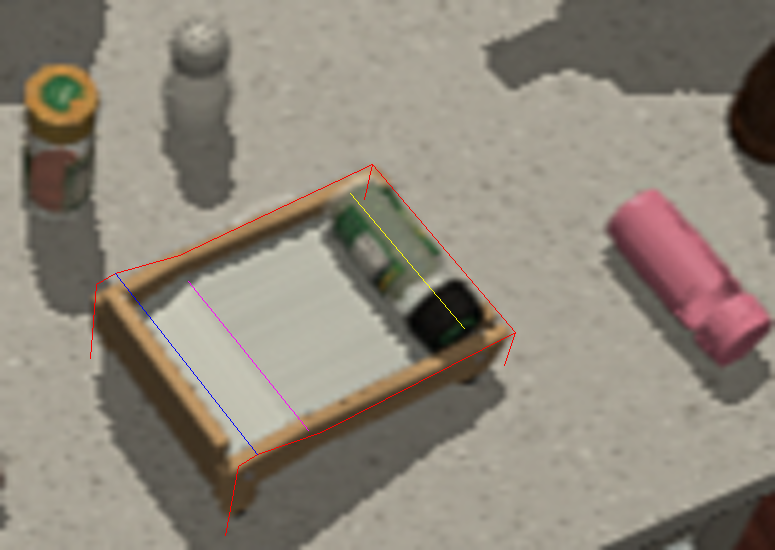

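The crop confirms the target: the green label and black cap on the ramp at top-image pixel (391,233). The pink look-alike is at (447,236) on the bare worktop, and I'll leave it alone. Next I turn the tool to the lane direction and set the fingers.

```bash
python3 -m jog '[{"grip":0.2,"slide":[0,0,0],"yaw":-0.145},{"grip":0.2,"slide":[0,0,0],"yaw":-0.145},{"grip":0.2,"slide":[0,0,0],"yaw":-0.145},{"grip":0.2,"slide":[0,0,0],"yaw":-0.145},{"grip":0.2,"slide":[0,0,0],"yaw":-0.145},{"grip":0.2,"slide":[0,0,0],"yaw":-0.145},{"grip":0.2,"slide":[0,0,0],"yaw":-0.145},{"grip":0.2,"slide":[0,0,0],"yaw":-0.145}]'
python3 -m jog '[{"grip":0.2,"slide":[0,0,0],"yaw":-0.145},{"grip":0.2,"slide":[0,0,0],"yaw":-0.14}]'
cat > st.py <<'E'
from h import *
from scipy.spatial.transform import Rotation as R
from fit2 import W
import sys
def st(t=None):
    o=manip.get_obs(); r=R.from_quat(o['ee_rot']); P=np.array(o['position']); p=np.load('ramp.npy')
    M=r.as_matrix(); a=np.degrees(np.arctan2(M[1,0],M[0,0]))
    c,s=np.cos(p[2]),np.sin(p[2]); d=P[:2]-p[:2]
    print('t',o['clock'],'pos',P.round(4),'tilt',np.degrees(np.arccos(-M[2,2])).round(2),'xang',a.round(2),'ramp',np.degrees(p[2]).round(2),'yaw need',np.radians(a-np.degrees(p[2])).round(3),'grip',o['grip_width'],'F',np.round(o['ft_force'],1))
    print('TCP in ramp mm',np.round([1e3*(c*d[0]+s*d[1]),1e3*(-s*d[0]+c*d[1]),1e3*P[2]],1))
    if t is not None: print('slide cm',(100*M.T@(W(p,[t])[0]-P)).round(2))
if __name__=='__main__': st([float(v) for v in sys.argv[1:]] or None)
E
python3 st.py -.15 0 .28; python3 -c "
from h import *;c=manip.calibration('top');print(onz(c,462,210,0),onz(c,473,165,0))"
```

```text
clock: 1.8
position: [0.175, -0.6, 0.3039]
ee_rot: [0.749, 0.663, -0.0, 0.0]
ft_force: [-0.5, -0.6, 0.3]
grip_width: 0.399
grasp_force: 0.0
clock: 2.0
position: [0.175, -0.6, 0.3039]
ee_rot: [0.647, 0.763, -0.0, 0.0]
ft_force: [0.2, -0.7, 0.5]
grip_width: 0.398
grasp_force: 0.0
t 2.0 pos [ 0.175  -0.6     0.3039] tilt 0.0 xang 99.39 ramp 99.03 yaw need 0.006 grip 0.3983476453427902 F [ 0.2 -0.7  0.5]
TCP in ramp mm [-388.2  412.3  303.9]
slide cm [23.57 41.38  2.39]
[ 0.53449479 -0.46994214  0.        ] [ 0.6633383  -0.59043307  0.        ]
```

```bash
python3 -m jog '[{"grip":0.2,"slide":[2,3,0],"yaw":0},{"grip":0.2,"slide":[2,3,0],"yaw":0},{"grip":0.2,"slide":[2,3,0],"yaw":0},{"grip":0.2,"slide":[2,3,0],"yaw":0},{"grip":0.2,"slide":[2,3,0],"yaw":0},{"grip":0.2,"slide":[2,3,0],"yaw":0},{"grip":0.2,"slide":[2,3,0],"yaw":0},{"grip":0.2,"slide":[2,3,0],"yaw":0}]'
python3 -m jog '[{"grip":0.2,"slide":[1.5,3.4,0],"yaw":0},{"grip":0.2,"slide":[1.5,3.4,0],"yaw":0},{"grip":0.2,"slide":[1.5,3.4,0],"yaw":0},{"grip":0.2,"slide":[1.5,3.4,0],"yaw":0},{"grip":0.2,"slide":[1.5,3.4,0],"yaw":0},{"grip":0.2,"slide":[0,0,0],"yaw":0},{"grip":0.2,"slide":[0,0,0],"yaw":0}]'
python3 st.py -.15 0 .2
python3 - <<'E'
from h import *
from fit2 import W
c=manip.calibration('wrist'); im=manip.camera('wrist'); cv2.imwrite('pics/w0.png',im)
import pickle; pickle.dump(c,open('w0.pkl','wb'))
p=np.load('ramp.npy')
for q in [(-.0975,.066,.038),(-.0975,-.066,.038),(-.07,0,.069),(.04,-.056,.048),(.04,.056,.048),(.085,.056,.084),(.085,-.056,.084)]: print(q,proj(c,W(p,[q])[0]).round())
E
```

```text
clock: 2.8
position: [0.3877, -0.4032, 0.3041]
ee_rot: [0.649, 0.761, -0.0, 0.0]
ft_force: [0.2, -0.7, 0.3]
grip_width: 0.403
grasp_force: 0.0
clock: 3.5
position: [0.5434, -0.3028, 0.3037]
ee_rot: [0.648, 0.761, 0.0, -0.0]
ft_force: [-0.9, -1.0, -0.1]
grip_width: 0.401
grasp_force: 0.0
t 3.5 pos [ 0.5434 -0.3028  0.3037] tilt 0.02 xang 99.15 ramp 99.03 yaw need 0.002 grip 0.4007520017121413 F [-0.9 -1.  -0.1]
TCP in ramp mm [-152.5    1.7  303.7]
slide cm [ 0.25  0.18 10.37]
(-0.0975, 0.066, 0.038) [249. 162.]
(-0.0975, -0.066, 0.038) [394. 162.]
(-0.07, 0, 0.069) [322. 128.]
(0.04, -0.056, 0.048) [394. -18.]
(0.04, 0.056, 0.048) [251. -19.]
(0.085, 0.056, 0.084) [ 237. -123.]
(0.085, -0.056, 0.084) [ 409. -123.]
```

View pics/w0.png

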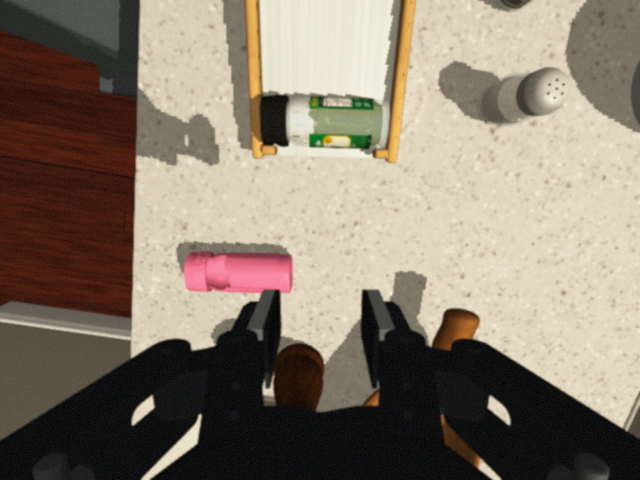

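The wrist view shows the ramp's low corners at (254,158) and (397,162). The green jar is between them at (325,121), cap on the left. The pink jar at (240,271) is clear of the approach. I'll refine the ramp pose from this.

```bash
python3 - <<'E'
from h import *
from fit2 import W
from scipy.optimize import least_squares
import pickle
c=pickle.load(open('w0.pkl','rb'))
def f(p):
    P=lambda *q: proj(c,W(p,[q])[0])
    e=[P(-.0975,.066,.038)-[253,158],P(-.0975,-.066,.038)-[397,162],P(-.07,0,.069)-[325,121]]
    for s,u in((1,247),(-1,415)):   # outer rail top edges at row 0
        a,b=P(0,s*.066,.055),P(.04,s*.066,.062); e.append([a[0]+(b[0]-a[0])*(0-a[1])/(b[1]-a[1])-u,0])
    return np.ravel(e)
r=least_squares(f,np.load('ramp.npy')); print(r.x,np.degrees(r.x[2]),r.fun.round(1)); np.save('ramp.npy',r.x)
o=manip.get_obs(); T=np.array(c['camera_from_world']); R=T[:3,:3]
print('cam-TCP',(-R.T@T[:3,3])-o['position'],'view',R[2])
p=r.x
for n,u,v,z in(('pinkend',292,272,.02),('pinkcap',186,272,.02),('mill',298,360,.17)):
    q=onz(c,u,v,z)[:2]-p[:2]; print(n,np.cos(p[2])*q[0]+np.sin(p[2])*q[1],-np.sin(p[2])*q[0]+np.cos(p[2])*q[1])
E
python3 st.py -.13 0 .2
```

```text
[ 0.52631483 -0.14781061  1.69945805] 97.37177348720208 [-1.3 -2.2  0.6 -1.4  1.4  3.  -2.9  0.   2.1  0. ]
cam-TCP [-0.00903533  0.06738659  0.07065349] view [ 0.04223836 -0.25858495 -0.96506463]
pinkend -0.21341188121315025 0.029702083685694713
pinkcap -0.21690179151585476 0.13935975599174777
mill -0.22011982042496794 0.01439624544292867
t 3.55 pos [ 0.5426 -0.3039  0.3038] tilt 0.04 xang 99.03 ramp 97.37 yaw need 0.029 grip 0.4022930722400084 F [-0.2 -1.1 -0.2]
TCP in ramp mm [-156.9    3.9  303.8]
slide cm [ 2.68  0.47 10.37]
```

```bash
python3 -m jog '[{"grip":0.2,"slide":[1.3,0.2,0],"yaw":0.029},{"grip":0.2,"slide":[1.3,0.2,0],"yaw":0},{"grip":0.2,"slide":[0,0,3],"yaw":0},{"grip":0.2,"slide":[0,0,3],"yaw":0},{"grip":0.2,"slide":[0,0,3],"yaw":0},{"grip":0.2,"slide":[0,0,3],"yaw":0},{"grip":0.2,"slide":[0,0,0],"yaw":0},{"grip":0.2,"slide":[0,0,0],"yaw":0}]'
python3 st.py -.13 0 .111
python3 - <<'E'
from h import *
from fit2 import W
c=manip.calibration('wrist'); im=manip.camera('wrist'); p=np.load('ramp.npy')
for q in [(-.0975,.066,.038),(-.0975,-.066,.038),(-.07,0.0525,.049),(-.07,-.0525,.049),(-.07,0,.069)]:
    u=proj(c,W(p,[q])[0]); print(q,u.round()); cv2.circle(im,tuple(int(v) for v in u),3,(0,0,255),1)
cv2.imwrite('pics/w1.png',im)
E
```

```text
clock: 4.35
position: [0.543, -0.2774, 0.1847]
ee_rot: [0.66, 0.751, -0.0, 0.0]
ft_force: [0.0, 0.5, 1.1]
grip_width: 0.402
grasp_force: 0.0
t 4.35 pos [ 0.543  -0.2774  0.1847] tilt 0.01 xang 97.38 ramp 97.37 yaw need 0.0 grip 0.4016023807399413 F [0.  0.5 1.1]
TCP in ramp mm [-1.307e+02  1.000e-01  1.847e+02]
slide cm [0.07 0.01 7.37]
(-0.0975, 0.066, 0.038) [210. 206.]
(-0.0975, -0.066, 0.038) [428. 206.]
(-0.07, 0.0525, 0.049) [225. 160.]
(-0.07, -0.0525, 0.049) [414. 160.]
(-0.07, 0, 0.069) [319. 161.]
```

View pics/w1.png

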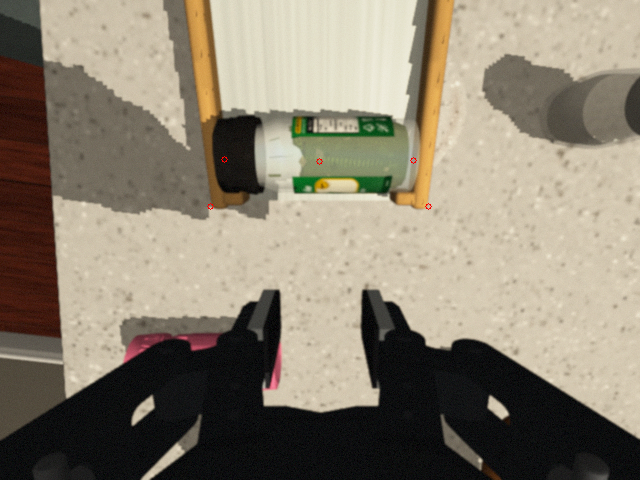

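The overlay matches the ramp corners and jar, and the fingers straddle the jar's middle (column 320). Next I lower the fingers behind the jar.

```bash
python3 -m jog '[{"grip":0.2,"slide":[0,0,2],"yaw":0},{"grip":0.2,"slide":[0,0,2],"yaw":0},{"grip":0.2,"slide":[0,0,2],"yaw":0},{"grip":0.2,"slide":[0,0,1.4],"yaw":0},{"grip":0.2,"slide":[0.5,0,0],"yaw":0},{"grip":0.2,"slide":[0.5,0,0],"yaw":0},{"grip":0.2,"slide":[0.5,0,0],"yaw":0},{"grip":0.2,"slide":[0.5,0,0],"yaw":0}]'
python3 -m jog '[{"grip":0.2,"slide":[0.5,0,0],"yaw":0},{"grip":0.2,"slide":[0.5,0,0],"yaw":0},{"grip":0.2,"slide":[0.5,0,-0.09],"yaw":0},{"grip":0.2,"slide":[0.5,0,-0.09],"yaw":0}]'
python3 st.py
python3 - <<'E'
from h import *
cv2.imwrite('pics/w2.png',manip.camera('wrist'))
E
```

```text
clock: 5.2
position: [0.5411, -0.2568, 0.1111]
ee_rot: [0.66, 0.751, 0.0, 0.001]
ft_force: [0.3, -0.5, 0.0]
grip_width: 0.405
grasp_force: 0.0
clock: 5.6
position: [0.5383, -0.2379, 0.1123]
ee_rot: [0.66, 0.751, -0.0, 0.001]
ft_force: [0.6, -3.1, 2.1]
grip_width: 0.4
grasp_force: 1.7
t 5.6 pos [ 0.5383 -0.2379  0.1123] tilt 0.1 xang 97.36 ramp 97.37 yaw need -0.0 grip 0.39989258225950786 F [ 0.6 -3.1  2.1]
TCP in ramp mm [-90.9  -0.3 112.3]
```

View pics/w2.png

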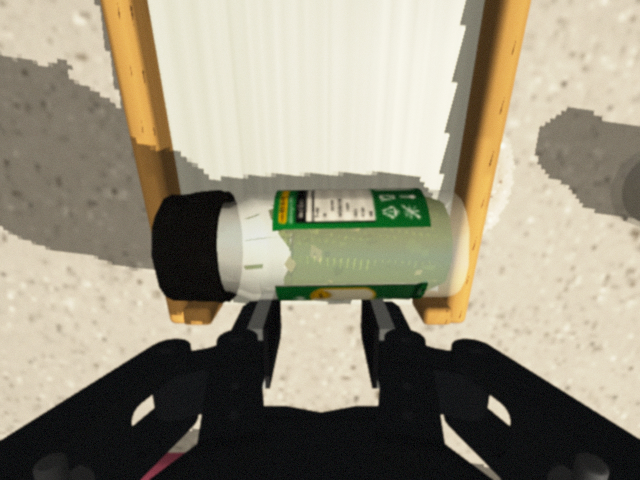

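The jar is straight across both fingertips, spanning columns 152–468, and contact is about 3 N. I keep pushing along the slope.

```bash
for k in 1; do python3 -m jog '[{"grip":0.2,"slide":[0.5,0,-0.09],"yaw":0},{"grip":0.2,"slide":[0.5,0,-0.09],"yaw":0},{"grip":0.2,"slide":[0.5,0,-0.09],"yaw":0},{"grip":0.2,"slide":[0.5,0,-0.09],"yaw":0},{"grip":0.2,"slide":[0.5,0,-0.09],"yaw":0},{"grip":0.2,"slide":[0.5,0,-0.09],"yaw":0},{"grip":0.2,"slide":[0.5,0,-0.09],"yaw":0},{"grip":0.2,"slide":[0.5,0,-0.09],"yaw":0}]'; done
python3 st.py
python3 - <<'E'
from h import *
cv2.imwrite('pics/w3.png',manip.camera('wrist'))
E
```

```text
clock: 6.45
position: [0.5329, -0.1974, 0.119]
ee_rot: [0.66, 0.751, -0.0, 0.0]
ft_force: [0.7, -3.8, 2.8]
grip_width: 0.4
grasp_force: 2.2
t 6.45 pos [ 0.5329 -0.1974  0.119 ] tilt 0.01 xang 97.39 ramp 97.37 yaw need 0.0 grip 0.4003908132731746 F [ 0.7 -3.8  2.8]
TCP in ramp mm [-5.01e+01 -1.00e-01  1.19e+02]
```

View pics/w3.png

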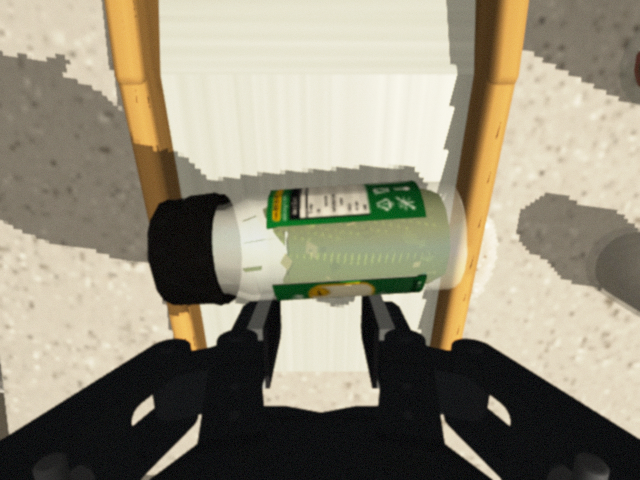

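The jar has reached about x = -20 mm, roughly 3° askew with the cap end (180,250) lagging. I'll bring the left fingertip forward slightly and continue.

```bash
python3 -m jog '[{"grip":0.2,"slide":[0.1,0,-0.02],"yaw":0.03},{"grip":0.2,"slide":[0.2,0,-0.04],"yaw":0.03},{"grip":0.2,"slide":[0.4,0,-0.07],"yaw":0},{"grip":0.2,"slide":[0.4,0,-0.07],"yaw":0},{"grip":0.2,"slide":[0.4,0,-0.07],"yaw":0}]'
python3 st.py
python3 - <<'E'
from h import *
cv2.imwrite('pics/w4.png',manip.camera('wrist'))
E
```

```text
clock: 7.0
position: [0.5318, -0.1826, 0.1217]
ee_rot: [0.682, 0.731, -0.0, 0.0]
ft_force: [1.2, -4.5, 3.6]
grip_width: 0.398
grasp_force: 2.3
t 7.0 pos [ 0.5318 -0.1826  0.1217] tilt 0.01 xang 93.94 ramp 97.37 yaw need -0.06 grip 0.3976530291194155 F [ 1.2 -4.5  3.6]
TCP in ramp mm [-35.2  -0.9 121.7]
```

View pics/w4.png

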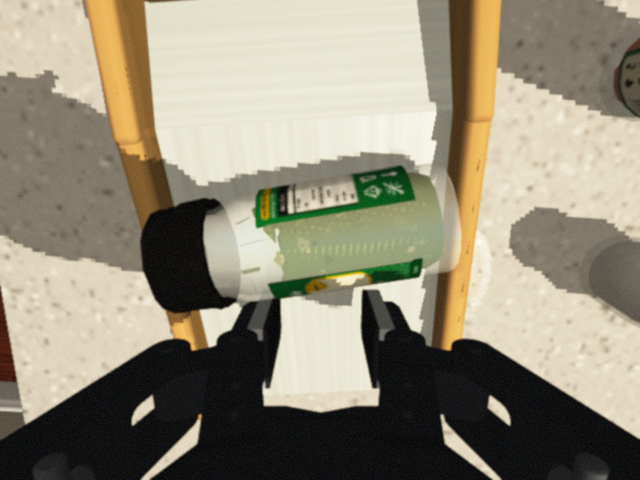

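It got worse: the jar is about 5° askew against the left rail, with its middle at column 300 and the fingers centred at 321. I'll ease back a little so it settles on both tips, square the tool up, and shift the fingertips toward the cap side so they centre on it.

```bash
python3 -m jog '[{"grip":0.2,"slide":[-0.4,-0.2,0.07],"yaw":-0.02},{"grip":0.2,"slide":[-0.4,-0.2,0.07],"yaw":-0.02},{"grip":0.2,"slide":[-0.3,-0.3,0.05],"yaw":-0.02},{"grip":0.2,"slide":[-0.2,-0.3,0.04],"yaw":0},{"grip":0.2,"slide":[0,-0.2,0],"yaw":0},{"grip":0.2,"slide":[0,0,0],"yaw":0}]'
python3 st.py
cat > look.py <<'E'
from h import *
import sys
n=sys.argv[1]; im=manip.camera('wrist'); cv2.imwrite(f'pics/{n}.png',im)
# label-green / body axis angle from mask
for m in manip.masks_of('green_jar','wrist')[:2]:
    ys,xs=np.nonzero(m['region']); r=cv2.minAreaRect(np.c_[xs,ys].astype(np.float32)); print(round(m['conf'],2),m['centre'],r)
E
python3 look.py w5
```

```text
clock: 7.65
position: [0.5206, -0.1972, 0.1192]
ee_rot: [0.66, 0.751, -0.0, -0.0]
ft_force: [-0.3, -0.5, -0.5]
grip_width: 0.403
grasp_force: 0.0
t 7.65 pos [ 0.5206 -0.1972  0.1192] tilt 0.02 xang 97.36 ramp 97.37 yaw need -0.0 grip 0.4025473933377653 F [-0.3 -0.5 -0.5]
TCP in ramp mm [-48.2  12.  119.2]
0.82 [351.3, 200.4] ((348.5155029296875, 199.9291229248047), (120.38087463378906, 341.5940856933594), 83.8533706665039)
```

View pics/w5.png

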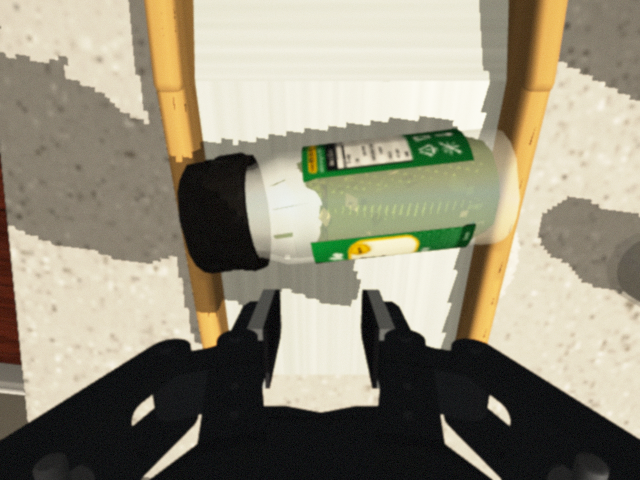

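The jar stays wedged at about 6°, spanning (180,215)–(518,185), and the fingers now sit left of its middle at column 348. Pushing gently here will bring the lagging cap end forward first.

```bash
python3 -m jog '[{"grip":0.2,"slide":[0.4,0,-0.07],"yaw":0},{"grip":0.2,"slide":[0.4,0,-0.07],"yaw":0},{"grip":0.2,"slide":[0.3,0,-0.05],"yaw":0},{"grip":0.2,"slide":[0.3,0,-0.05],"yaw":0},{"grip":0.2,"slide":[0.3,0,-0.05],"yaw":0},{"grip":0.2,"slide":[0,0,0],"yaw":0}]'
python3 st.py; python3 look.py w6
```

```text
clock: 8.35
position: [0.5189, -0.1799, 0.1224]
ee_rot: [0.66, 0.751, 0.0, 0.0]
ft_force: [-0.3, -0.5, -0.4]
grip_width: 0.399
grasp_force: 0.3
t 8.35 pos [ 0.5189 -0.1799  0.1224] tilt 0.02 xang 97.41 ramp 97.37 yaw need 0.001 grip 0.39893241604596374 F [-0.3 -0.5 -0.4]
TCP in ramp mm [-30.9  11.5 122.4]
0.63 [351.9, 238.9] ((346.7214050292969, 237.6307830810547), (113.90752410888672, 322.9512634277344), 85.95551300048828)
```

```bash
cat > look.py <<'E'
from h import *
import sys
im=manip.camera('wrist'); cv2.imwrite(f'pics/{sys.argv[1]}.png',im)
for m in manip.masks_of('green_jar','wrist')[:1]:
    rg=m['region']; ys,xs=np.nonzero(rg); r=cv2.minAreaRect(np.c_[xs,ys].astype(np.float32)); print(round(m['conf'],2),'mask mid',np.round(r[0]),'size',np.round(r[1]),'ang',round(r[2],1),'cols',xs.min(),xs.max())
    # slope of the top and bottom mask edges over the jar body
    cols=np.arange(xs.min()+30,xs.max()-30); c2=[c for c in cols if rg[:,c].any()]
    for nm,fn in(('top',np.min),('bot',np.max)):
        e=[fn(np.nonzero(rg[:,c])[0]) for c in c2]; print(nm,'tilt deg (+ = right end ahead)',round(-np.degrees(np.arctan(np.polyfit(c2,e,1)[0])),1))
hsv=cv2.cvtColor(im,cv2.COLOR_BGR2HSV); g=cv2.inRange(hsv,(45,140,30),(85,255,255))
g[:120]=0; ys,xs=np.nonzero(g)
if len(xs): r=cv2.minAreaRect(np.c_[xs,ys].astype(np.float32)); print('green',len(xs),np.round(r[0]),np.round(r[1]),round(r[2],1))
E
python3 -m jog '[{"grip":0.2,"slide":[0.3,0,-0.05],"yaw":0},{"grip":0.2,"slide":[0.3,0,-0.05],"yaw":0},{"grip":0.2,"slide":[0.3,0,-0.05],"yaw":0}]'
python3 st.py; python3 look.py w7
```

```text
clock: 8.75
position: [0.5176, -0.1713, 0.1238]
ee_rot: [0.66, 0.751, -0.0, 0.0]
ft_force: [-0.7, -3.3, 1.9]
grip_width: 0.405
grasp_force: 1.2
t 8.75 pos [ 0.5176 -0.1713  0.1238] tilt 0.02 xang 97.38 ramp 97.37 yaw need 0.0 grip 0.4048347190865259 F [-0.7 -3.3  1.9]
TCP in ramp mm [-22.2  11.6 123.8]
0.81 mask mid [352. 246.] size [113. 319.] ang 90.0 cols 192 511
top tilt deg (+ = right end ahead) 0.4
bot tilt deg (+ = right end ahead) -0.2
green 3152 [392. 245.] [108. 157.] 90.0
```

```bash
python3 -m jog '[{"grip":0.2,"slide":[0.4,0.15,-0.07],"yaw":0},{"grip":0.2,"slide":[0.4,0.15,-0.07],"yaw":0},{"grip":0.2,"slide":[0.4,0.15,-0.07],"yaw":0},{"grip":0.2,"slide":[0.4,0.15,-0.07],"yaw":0}]'
python3 st.py; python3 look.py w8
```

```text
clock: 9.25
position: [0.521, -0.1562, 0.1266]
ee_rot: [0.661, 0.751, -0.001, 0.0]
ft_force: [-4.2, -9.8, 5.3]
grip_width: 0.4
grasp_force: 4.3
t 9.25 pos [ 0.521  -0.1562  0.1266] tilt 0.17 xang 97.3 ramp 97.37 yaw need -0.001 grip 0.40001292703622027 F [-4.2 -9.8  5.3]
TCP in ramp mm [ -7.7   6.4 126.6]
0.69 mask mid [346. 246.] size [113. 317.] ang 90.0 cols 187 504
top tilt deg (+ = right end ahead) 0.0
bot tilt deg (+ = right end ahead) -0.5
green 3110 [388. 246.] [156. 107.] 0.5
```

```bash
python3 -m jog '[{"grip":0.2,"slide":[0.3,-0.05,-0.05],"yaw":0},{"grip":0.2,"slide":[0.3,-0.05,-0.05],"yaw":0},{"grip":0.2,"slide":[0.3,0,-0.05],"yaw":0}]'
python3 st.py; python3 look.py w9
```

```text
clock: 9.65
position: [0.5198, -0.1457, 0.1284]
ee_rot: [0.66, 0.751, 0.0, 0.001]
ft_force: [0.4, -4.9, 4.2]
grip_width: 0.408
grasp_force: 2.4
t 9.65 pos [ 0.5198 -0.1457  0.1284] tilt 0.07 xang 97.4 ramp 97.37 yaw need 0.0 grip 0.4079967919718431 F [ 0.4 -4.9  4.2]
TCP in ramp mm [  2.9   6.2 128.4]
0.66 mask mid [344. 246.] size [111. 318.] ang 90.0 cols 185 503
top tilt deg (+ = right end ahead) 0.1
bot tilt deg (+ = right end ahead) -0.2
green 3110 [475. 237.] [120. 340.] 84.7
```

Straight and steady, with about 1 cm left to the crest.

```bash
python3 -m jog '[{"grip":0.2,"slide":[0.3,0,-0.05],"yaw":0},{"grip":0.2,"slide":[0.3,0,-0.05],"yaw":0},{"grip":0.2,"slide":[0.3,0,-0.03],"yaw":0},{"grip":0.2,"slide":[0.3,0,-0.03],"yaw":0}]'
python3 st.py; python3 look.py w10
```

```text
clock: 10.15
position: [0.5175, -0.1329, 0.1293]
ee_rot: [0.66, 0.751, 0.0, -0.001]
ft_force: [0.6, -0.6, 0.9]
grip_width: 0.4
grasp_force: 0.5
t 10.15 pos [ 0.5175 -0.1329  0.1293] tilt 0.07 xang 97.43 ramp 97.37 yaw need 0.001 grip 0.39953354625354726 F [ 0.6 -0.6  0.9]
TCP in ramp mm [ 15.9   6.8 129.3]
0.92 mask mid [343. 245.] size [112. 316.] ang 90.0 cols 185 501
top tilt deg (+ = right end ahead) 0.3
bot tilt deg (+ = right end ahead) -0.2
green 3080 [474. 244.] [107. 331.] 89.4
```

```bash
python3 -m jog '[{"grip":0.2,"slide":[0.3,0,0],"yaw":0},{"grip":0.2,"slide":[0.3,0,0],"yaw":0},{"grip":0.2,"slide":[0.3,0,0],"yaw":0},{"grip":0.2,"slide":[0,0,0],"yaw":0},{"grip":0.2,"slide":[0,0,0],"yaw":0},{"grip":0.2,"slide":[0,0,0],"yaw":0}]'
python3 st.py; python3 look.py w11
python3 - <<'E'
from h import *
from fit2 import W
c=manip.calibration('wrist'); p=np.load('ramp.npy')
for x in(.05,.06,.065): print(x,proj(c,W(p,[(x,0,.063)])[0]).round())
E
```

```text
clock: 10.85
position: [0.5167, -0.1252, 0.1296]
ee_rot: [0.66, 0.751, -0.0, 0.0]
ft_force: [-0.1, -0.4, -0.8]
grip_width: 0.395
grasp_force: 0.0
t 10.85 pos [ 0.5167 -0.1252  0.1296] tilt 0.01 xang 97.38 ramp 97.37 yaw need 0.0 grip 0.39483326143096004 F [-0.1 -0.4 -0.8]
TCP in ramp mm [ 23.7   6.6 129.6]
0.6 mask mid [343. 214.] size [108. 314.] ang 89.8 cols 186 500
top tilt deg (+ = right end ahead) 0.3
bot tilt deg (+ = right end ahead) -0.3
green 5948 [473. 222.] [332.  85.] 0.0
0.05 [335. 255.]
0.06 [335. 230.]
0.065 [336. 217.]
```

The jar is in the pocket: mask row 214, against about 217 expected for x = +65 mm. It is straight and nothing is touching it, so I move clear.

```bash
python3 -m jog '[{"grip":0.2,"slide":[-1,0,0],"yaw":0},{"grip":0.2,"slide":[-1,0,-0.5],"yaw":0},{"grip":0.2,"slide":[0,0,-3],"yaw":0},{"grip":0.2,"slide":[0,0,-3],"yaw":0},{"grip":0.2,"slide":[0,0,-3],"yaw":0},{"grip":0.2,"slide":[0,0,-3],"yaw":0},{"grip":0.2,"slide":[-2,0,-2],"yaw":0},{"grip":0.2,"slide":[0,0,0],"yaw":0}]'
python3 - <<'E'
from h import *
from fit2 import W
p=np.load('ramp.npy'); im=manip.camera('wrist'); c=manip.calibration('wrist')
m=manip.masks_of('green_jar','wrist')
for k in m[:2]:
    ys,xs=np.nonzero(k['region']); q=onz(c,(xs.min()+xs.max())/2,(ys.min()+ys.max())/2,.063)[:2]-p[:2]
    print(k['conf'],'jar ramp xy',np.cos(p[2])*q[0]+np.sin(p[2])*q[1],-np.sin(p[2])*q[0]+np.cos(p[2])*q[1],cv2.minAreaRect(np.c_[xs,ys].astype(np.float32)))
manip.camera('top'); 
for t in ['yellow_cap_jar','salt_shaker','garlic','green_jar']:
    for k in manip.masks_of(t,'top')[:2]: print(t,round(k['conf'],2),k['centre'])
o=manip.get_obs(); print(o['clock'],o['ft_force'],o['position'])
E
```

```text
clock: 11.75
position: [0.5228, -0.1685, 0.278]
ee_rot: [0.662, 0.75, 0.0, 0.003]
ft_force: [0.2, -1.6, -0.6]
grip_width: 0.401
grasp_force: 0.0
0.93 jar ramp xy 0.06936298437004981 -0.001281084915988575 ((329.0, 118.5), (59.0, 150.0), 90.0)
0.9 jar ramp xy -0.17784561385972641 0.07322687688743368 ((246.30386352539062, 400.73614501953125), (28.379358291625977, 104.4940414428711), 80.72740173339844)
yellow_cap_jar 0.67 [319.9, 208.5]
salt_shaker 0.57 [301.1, 278.2]
salt_shaker 0.51 [348.8, 199.2]
garlic 0.56 [301.8, 275.2]
green_jar 0.85 [352.4, 251.4]
green_jar 0.67 [446.5, 238.5]
12.1 [-0.82225203  0.17746421  0.25944288] [ 0.52160503 -0.16418117  0.27385092]
```

```bash
python3 -c "
from workcell import manip
print(manip.hand_in())"
```

```text
the job is handed in; nothing more can be done
None
```

The green jar was pushed over the crest and settled straight in the pocket against the upper stop, the arm was clear, and the job was handed in at about 12 s; midway it skewed about 6° and briefly wedged between the rails, so I backed off, straightened it and pushed on. The bystanders I rechecked (yellow-cap jar, salt shaker, garlic, pink jar) had not moved.

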